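# Dispense one ferrite core and park it between the rails

### The job

Press the plunger of the core dispenser fully in, once, so that a single ferrite core comes out onto the ceramic tile, and let the plunger spring back. Then nudge that core sideways along the tile until it lies flat between the two parallel steel rails, not sticking out past either end of them. Do not lift any core, leave the other cores in the dispenser, and leave the other things where they are.

Things in the scene. Friction and masses are not known exactly. Their poses are not given: they have to be found in the camera images.
- dispenser: Core dispenser, fixed: steel base 62 x 70 mm, 10 mm thick (x -36 to +26 mm), under an open-topped clear square magazine, 53 x 53 mm (63 mm over its corner posts in y), top 58 mm above the work surface, holding three stacked cores. Origin on the work surface under the magazine's centre; +x is the way cores come out, away from the robot (within 0.3 rad of straight ahead), z up.
- plunger (a joint): Plunger travel in m: 0 at rest (out), 0.068 fully in, moving along dispenser +x against a light spring (2 N at first, 5 to 6 N fully in); it springs back when let go. Fully in, the bottom core is wholly out through the slot in the +x wall, its centre about 65 mm in front of the dispenser's origin; as it springs back the stack drops one place.
- plunger_pad (a point): Centre of the flat rear face of the plunger's button, the face to press: upright black disc, 36 mm diameter, 8 mm thick, facing the robot (dispenser -x). At rest 110 mm behind the dispenser's origin, 27 mm above the work surface; the disc spans heights 9 to 45 mm with open space behind and below. Moves with the plunger.
- core1: Ferrite pot core: plain dark grey disc, 42 mm diameter, 15 mm tall, about 55 g, with a 6 mm dimple in its top. Origin at the centre of its underside, z up. The lowest of the stack: the one that comes out at the first press.
- core2: Ferrite pot core: plain dark grey disc, 42 mm diameter, 15 mm tall, about 55 g, with a 6 mm dimple in its top. Origin at the centre of its underside, z up. Second from below in the stack; stays in the dispenser.
- core3: Ferrite pot core: plain dark grey disc, 42 mm diameter, 15 mm tall, about 55 g, with a 6 mm dimple in its top. Origin at the centre of its underside, z up. Top of the stack; stays in the dispenser.
- tile: White ceramic tile, fixed, 110 x 320 mm and 8 mm thick, lying right in front of the dispenser's slot, its long side across the slot. Origin at the centre of its underside on the work surface; x is the dispenser's x, y its long side. Its near edge is 30 mm in front of the dispenser's origin.
- rails: Parking place fixed on the tile left or right of the slot: two parallel dark steel rails along y (the tile's long side), each 80 mm long, 6 wide, 5 high, 60 mm clear between them, open at both ends. Origin midway between them, mid-length, on the tile's top (8 mm above the work surface); x across the rails. About level with where the core comes out, 95 to 110 mm to the side.
- tin: Small round metal tin, 36 mm diameter, 18 mm tall, loose on the tile on the side of the slot away from the rails. Bystander. Origin at the centre of its underside.
- jar: Small amber glass jar with a black cap, 30 mm diameter, 40 mm tall, loose on the far part of the tile. Bystander. Origin at the centre of its underside.
- spool: Grey spool, 50 mm diameter, 38 mm tall, standing on the work surface to the left of the dispenser. Bystander. Origin at the centre of its underside.
- eraser: Dark rubber cleaning block, 55 x 24 x 14 mm, on the work surface to the right of the dispenser. Bystander. Origin at the centre of its underside.
- screwdriver: Screwdriver, 170 mm long, lying on the work surface at the right. Bystander.

How it is judged:
By the outcome, as a careful person would: the job done as asked, in the order asked, and still so for the second after the job is handed in, with the robot touching nothing.
It also fails if it takes over 51 s, if anything falls off the work surface, if the arm or the gripper's body presses on something with over 40 N, if the wrist force passes 120 N, or if a joint passes its speed limit or range.

### The arm

A 6-joint arm with a two-finger parallel gripper is mounted at the origin on the work surface. World frame = base frame: x ahead of the robot, y to its left, z up, the work surface at z = 0. Lengths are in m, angles in degrees, forces in N, time in s.
With the tool pointing down it reaches from about 0.275 to 0.725 m from the base axis. Payload 15.9 kg.
Tool frame: the origin (TCP) lies midway between the tips of the shut fingers; the grasp point (between the pads) lies ctrl.grip_depth behind it (ctrl.grip_depth is the distance from the TCP to the grasp point, in m); z points along the fingers, x is the direction in which the jaws open and shut, and the axes are right-handed (so a half turn about z gives the same grasp; the last joint's range is limited). The gripper opens to 85 mm and grips with 20 to 120 N. Pads are 22 mm wide; open, the fingers measure 114 mm over their backs; the gripper's body (76 mm by 85 mm) begins 54 mm behind the grasp point. The pads swing forward as they close: fully open they stand 13 mm farther back than shut.
Start: joints at [73.682, 12.198, -1.971, 75.831, 0, 90], TCP at [0.14, 0.48, 0.231] pointing down, gripper open.
Joint ranges: [-170.91, 170.91], [-42.67, 98.43], [-65.05, 77.54], [-120.47, 116.71], [-90, 82.35], [-180, 180]. Speed limits (degrees/s): [108.29, 108.29, 136.94, 147.25, 180, 180].

### API

Orientations are given as a 3x3 rotation matrix whose columns are the frame's x, y, z axes.
In Python, from bench import ctrl gives the robot as it stands. The module is installed in compiled form; this text tells all that it offers.
- The arm moves only by the shell command python3 -m inch 'ROWS' [OPENING] [FORCE]. ROWS is JSON, a list of rows, each a list of 2 entries, a list of its own where there are three numbers: the shift along the world's x, y, z in m, then the turn about the world's z in degrees. A call has exactly 5 rows; each row shifts and turns the commanded pose from where the row before left it; what a row does not reach is not made up. A row lasts 1/8 s, in which the tool goes at most 62.5 mm and 10.7 degrees, less where a joint would pass 70% of its speed; a pose out of reach is approached as far as the arm can. A call is refused whole if a number of a shift passes 0.0625 or a number of a turn 10.7, either way. A call with a gripper value outside its range is refused whole. OPENING is the finger opening in m, from 0 to 0.0854, set as the call begins (- or left out, the last holds). The fingers move at their own pace and stop on an object; FORCE is the grip in N (left out, the last holds). Time passes only in rows, so rows that do not move let the fingers close, or fill a call up. It gives the time, the measured TCP pose, the force and the opening at its end, in the units of the state.
- ctrl.get_state(): the state, without advancing time (a new reading comes with each control period).
- ctrl.grab_frame(name): name is "side" or "top" or "wrist"; returns (picture, depth): 400x640x3 uint8, red, green, blue; 400x640 float32, m along the optical axis (not along the pixel's ray), 0 where there is no reading.
- ctrl.calibration(name): a dict with "intrinsics" (3x3 intrinsics, pixels), "rvec" (rotation vector, rad) and "tvec" (3), from world to camera coordinates, as OpenCV has them; the wrist camera has in their place "hand_eye" (4x4, takes a point from camera to tool coordinates, whose origin is the TCP and whose axes are the tool frame's). Camera axes: x right, y down, z forward; pixel columns grow to the right and rows downward; lengths in m; the calibration is good to about 2 mm. A picture is of the moment at which its call begins: read the wrist's pose just before it. calibration takes no time and is no camera call.
- ctrl.finish_job(): hands the job in, once; it reports no verdict.
The state is a dict: "clock": time; "joints": joint angles; "joint_vel": joint speeds; "effort": joint torques, N m; "ee_pos": TCP position; "ee_rot": TCP orientation; "ft_force": force on the tool from outside, world axes, zero at the start; "moment": the same for the moment, N m; "finger_gap": finger opening in m.
Only numpy, scipy, OpenCV 4.12 (cv2) and the standard library are available. Lean on these libraries where they do the work, as an engineer would, in place of code of your own. Each camera call takes 0.05 s, during which the arm holds its last target.

## Working session

There is one attempt and no reset: what is moved stays moved. The work goes in short steps, Python scripts to look and compute and a shell command to move; the robot and the scene stay as the last step left them, time stands still between calls to the robot, and variables do not carry over. Pictures are saved under pics/ and viewed, and the job is handed in when it is done.

```bash
mkdir -p pics
cat > h.py <<'E'
import numpy as np,cv2
from bench import ctrl
def grab(n,f):
    s=ctrl.get_state(); p,d=ctrl.grab_frame(n); cv2.imwrite('pics/'+f+'.png',p[:,:,::-1]); np.savez('pics/'+f+'.npz',p=p,d=d,pos=s['ee_pos'],rot=s['ee_rot']); return p,d
def cam(n,s=None):
    c=ctrl.calibration(n); K=np.array(c['intrinsics'])
    if 'rvec' in c:
        R=cv2.Rodrigues(np.array(c['rvec'],float))[0]; t=np.array(c['tvec']).ravel(); return K,R.T,-R.T@t
    H=np.array(c['hand_eye']); Rt=np.array(s['rot']);
    return K,Rt@H[:3,:3],Rt@H[:3,3]+np.array(s['pos'])
def ray(n,uv,z,s=None):
    K,R,o=cam(n,s); uv=np.atleast_2d(np.array(uv,float)); 
    d=(R@np.linalg.inv(K)@np.c_[uv,np.ones(len(uv))].T).T
    return o+d*((z-o[2])/d[:,2])[:,None]
E
python3 - <<'E'
from h import *
s=ctrl.get_state();print(s['clock'],s['ee_pos'],np.round(s['ee_rot'],3).tolist(),s['finger_gap'],ctrl.grip_depth)
for n in('top','side'):
    grab(n,n+'0');K,R,o=cam(n);print(n,o,K[0,0],R[:,2])
E
```

```text
0.0 [0.14040164 0.47951298 0.23082042] [[0.281, 0.96, -0.0], [0.96, -0.281, -0.001], [-0.001, 0.0, -1.0]] 0.08541519183068907 0.0187
top [ 0.46596771 -0.09497981  1.24592377] 490.1173151876672 [ 0.06821331  0.00246409 -0.99766772]
side [0.46414182 0.53690277 0.61139535] 388.5553695766425 [ 0.12466422 -0.74545552 -0.65479378]
```

View pics/top0.png

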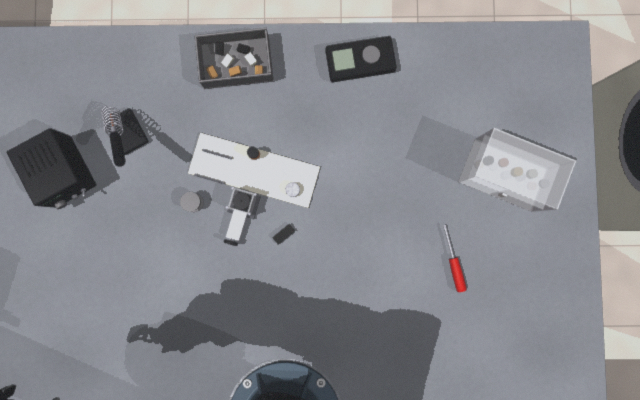

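View pics/side0.png

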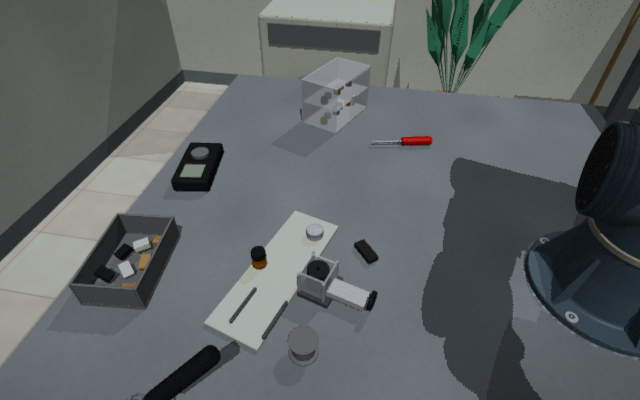

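The top view shows the tile around (255,170), with the magazine at (240,202) and the plunger button at (232,240). The rails are on the left near (217,155), the jar is at (253,153) and the tin at (293,189). I'll zoom in and measure.

Run:
```python
from h import *
p=cv2.imread('pics/top0.png'); c=p[120:260,165:335]; cv2.imwrite('pics/top0z.png',cv2.resize(c,None,fx=4.5,fy=4.2 if 0 else 4.2/1*1.0,interpolation=cv2.INTER_CUBIC))
h=cv2.cvtColor(p,cv2.COLOR_BGR2HSV); m=((h[...,2]>185)&(h[...,1]<40)).astype(np.uint8); m[:125]=0;m[:,:180]=0;m[:,330:]=0;m[212:]=0
m=cv2.morphologyEx(m,cv2.MORPH_OPEN,np.ones((3,3)))
n,l,st,ce=cv2.connectedComponentsWithStats(m);i=1+st[1:,4].argmax();print(st[i])
P=np.argwhere(l==i)[:,::-1].astype(np.float32)
W=ray('top',P,0.008)[:,:2].astype(np.float32)
r=cv2.minAreaRect(W);print(r);print(cv2.boxPoints(r))
```

```text
[ 189  133  130   74 4700]
((0.6213840842247009, 0.07516997307538986), (0.3182593882083893, 0.10831740498542786), 73.3574447631836)
[[ 0.52391934 -0.06178273]
 [ 0.6276994  -0.09280485]
 [ 0.7188488   0.21212268]
 [ 0.6150688   0.2431448 ]]
```

View pics/top0z.png

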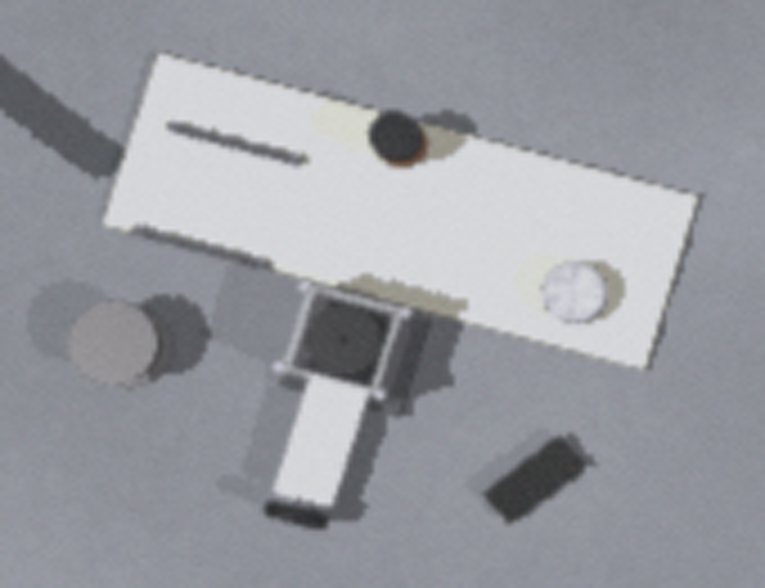

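Run:
```python
from h import *
z=lambda u,v:(165+u/4.5,120+v/4.2)
ex=np.array([.958,-.2865]);ey=np.array([.2865,.958]);T=np.array([.6214,.0752])
def sh(n,u,v,h):
    w=ray('top',[z(u,v)],h)[0,:2]; print(n,w.round(4),'tile frame',((w-T)@ex).round(4),((w-T)@ey).round(4))
sh('dimple',343,338,.055)
for q in((306,287),(408,311),(378,394),(281,366)): sh('post',*q,.058)
sh('button',297,514,.040)
sh('buttonL',266,510,.03);sh('buttonR',329,520,.03)
sh('jar',397,137,.04);sh('tin',574,292,.018);sh('spool',114,342,.038)
for q in((168,125),(307,160),(135,229),(271,264)): sh('rail',*q,.013)
```

```text
dimple [0.5401 0.0985] tile frame -0.0846 -0.001
post [0.5697 0.1181] tile frame -0.0618 0.0263
post [0.5552 0.0629] tile frame -0.0599 -0.0307
post [0.5073 0.0791] tile frame -0.1104 -0.0289
post [0.524  0.1315] tile frame -0.1094 0.026
button [0.4383 0.1259] tile frame -0.1899 -0.0038
buttonL [0.4406 0.1448] tile frame -0.1932 0.0149
buttonR [0.4344 0.1102] tile frame -0.1892 -0.0201
jar [0.6597 0.0713] tile frame 0.0378 0.0072
tin [ 0.5686 -0.0246] tile frame -0.022 -0.1107
spool [0.5401 0.2271] tile frame -0.1214 0.1222
rail [0.6727 0.2043] tile frame 0.0122 0.1384
rail [0.6506 0.1257] tile frame 0.0135 0.0568
rail [0.6097 0.2225] tile frame -0.0534 0.1377
rail [0.5877 0.1458] tile frame -0.0525 0.058
```

```bash
python3 -m inch '[[[0.02,-0.027,0],0],[[0.028,-0.036,0],0],[[0.028,-0.036,0],0],[[0.028,-0.036,0],0],[[0.028,-0.036,0],0]]' 0 30; python3 -m inch '[[[0.028,-0.036,0],0],[[0.028,-0.036,0],0],[[0.028,-0.036,0],0],[[0.028,-0.036,0],0],[[0.02,-0.026,0],0]]'
python3 -m inch '[[[0,0,-0.02],0],[[0,0,-0.03],0],[[0,0,-0.03],0],[[0,0,-0.02],0],[[0,0,0],0]]'
python3 - <<'E'
from h import *
grab('wrist','w1');grab('top','t1');grab('side','s1');print(ctrl.get_state())
E
```

```text
clock: 0.72
ee_pos: [0.273, 0.3075, 0.2312]
ee_rot: [[0.281, 0.96, -0.0], [0.96, -0.281, -0.0], [-0.0, -0.0, -1.0]]
ft_force: [0.9, 0.5, -0.2]
finger_gap: -0.0
clock: 1.35
ee_pos: [0.4052, 0.1372, 0.2311]
ee_rot: [[0.282, 0.959, -0.0], [0.959, -0.282, -0.0], [-0.0, -0.0, -1.0]]
ft_force: [-0.0, 1.0, 0.1]
finger_gap: 0.0001
clock: 1.98
ee_pos: [0.4034, 0.1385, 0.1302]
ee_rot: [[0.281, 0.96, -0.003], [0.96, -0.281, -0.001], [-0.002, -0.002, -1.0]]
ft_force: [0.6, 0.1, 0.6]
finger_gap: 0.0001
{'clock': 2.125, 'joints': array([ 1.89494954e+01,  6.39095370e+00, -2.36001583e+01,  5.99582948e+01,
       -9.35698578e-04,  3.52643216e+01]), 'joint_vel': array([ 0.08340028, -0.23443257,  0.19330946, -0.33149299,  0.0483847 ,
        0.03968127]), 'effort': array([-1.29095209e-02, -5.53332961e+01,  4.49568129e+01, -2.24316126e-02,
       -5.80112228e-04, -2.79630075e-05]), 'ee_pos': array([0.40487185, 0.13900403, 0.13214197]), 'ee_rot': array([[ 2.80914863e-01,  9.59732324e-01,  8.40466805e-04],
       [ 9.59732563e-01, -2.80915171e-01,  2.71300705e-04],
       [ 4.96475932e-04,  7.30410961e-04, -9.99999610e-01]]), 'ft_force': array([-0.03350666,  0.24106348, -0.10765466]), 'moment': array([0.05096495, 0.01502244, 0.04115202]), 'finger_gap': 0.00013191871094448137}
```

View pics/w1.png

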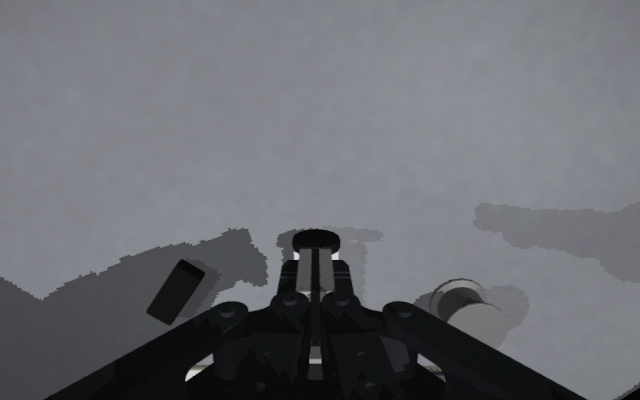

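View pics/s1.png

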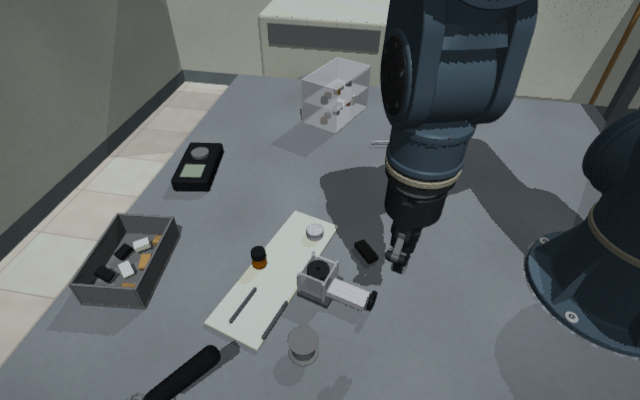

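The wrist view shows the button at (316,240), centred on the fingers' axis. I'll descend behind it next.

```bash
python3 -m inch '[[[0,0,-0.02],0],[[0,0,-0.03],0],[[0,0,-0.03],0],[[0,0,-0.024],0],[[0,0,-0.01],0]]'
python3 -m inch '[[[0.0077,-0.0023,0],0],[[0.0048,-0.0014,0],0],[[0.0048,-0.0014,0],0],[[0,0,0],0],[[0,0,0],0]]'
python3 - <<'E'
from h import *
grab('top','t2');grab('side','s2')
a=cv2.imread('pics/t2.png')[120:260,165:335];b=cv2.imread('pics/s2.png')[190:370,200:420]
cv2.imwrite('pics/c2.png',np.hstack([cv2.resize(a,(400,330)),cv2.resize(b,(400,330))]))
E
```

```text
clock: 2.75
ee_pos: [0.4045, 0.1389, 0.017]
ee_rot: [[0.281, 0.96, -0.0], [0.96, -0.281, -0.0], [-0.0, -0.0, -1.0]]
ft_force: [-0.5, 0.2, 0.1]
finger_gap: -0.0
clock: 3.38
ee_pos: [0.4217, 0.1338, 0.0174]
ee_rot: [[0.281, 0.96, -0.0], [0.96, -0.281, 0.0], [0.0, -0.0, -1.0]]
ft_force: [-1.9, 0.5, 1.1]
finger_gap: 0.0003
```

View pics/c2.png

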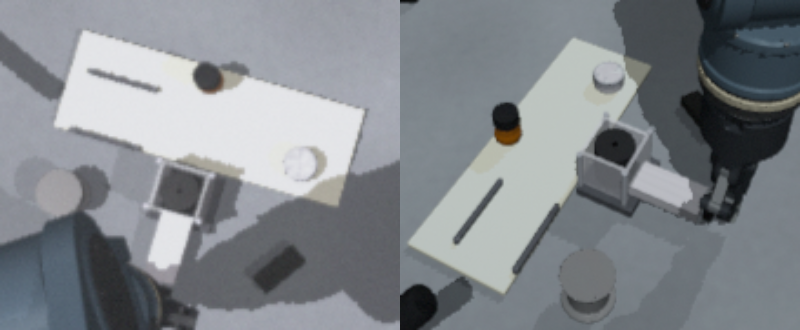

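The fingers are touching the button, with about 2 N on them. Now I'll press.

```bash
python3 -m inch '[[[0.0058,-0.0017,0],0],[[0.0077,-0.0023,0],0],[[0.0077,-0.0023,0],0],[[0.0077,-0.0023,0],0],[[0.0077,-0.0023,0],0]]'
python3 -m inch '[[[0.0077,-0.0023,0],0],[[0.0077,-0.0023,0],0],[[0.0058,-0.0017,0],0],[[0,0,0],0],[[0,0,0],0]]'
python3 - <<'E'
from h import *
s=ctrl.get_state();print(s['ee_pos'],s['ft_force'])
grab('top','t3');grab('side','s3')
a=cv2.imread('pics/t3.png')[120:260,165:335];b=cv2.imread('pics/s3.png')[190:370,200:420]
cv2.imwrite('pics/c3.png',np.hstack([cv2.resize(a,(400,330)),cv2.resize(b,(400,330))]))
E
```

```text
clock: 4.1
ee_pos: [0.4589, 0.1226, 0.0172]
ee_rot: [[0.281, 0.96, -0.0], [0.96, -0.281, -0.0], [-0.0, -0.0, -1.0]]
ft_force: [-4.8, 0.6, 3.1]
finger_gap: -0.0001
clock: 4.72
ee_pos: [0.4795, 0.1165, 0.0173]
ee_rot: [[0.281, 0.96, -0.0], [0.96, -0.281, -0.0], [-0.0, -0.0, -1.0]]
ft_force: [-4.8, 0.6, 2.7]
finger_gap: -0.0001
[0.47948598 0.11649743 0.01727039] [-4.83401593  0.6391969   2.67337791]
```

View pics/c3.png

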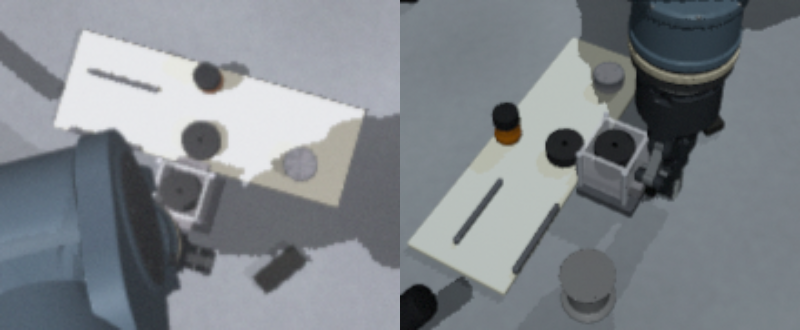

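The core is mostly out, at about 60 mm of travel. I'll keep pressing slowly to the end stop.

```bash
python3 -m inch '[[[0.0019,-0.0006,0],0],[[0.0019,-0.0006,0],0],[[0.0019,-0.0006,0],0],[[0,0,0],0],[[0,0,0],0]]'
python3 -m inch '[[[0.001,-0.0003,0],0],[[0,0,0],0],[[0.001,-0.0003,0],0],[[0,0,0],0],[[0,0,0],0]]'
```

```text
clock: 5.45
ee_pos: [0.4851, 0.1148, 0.0173]
ee_rot: [[0.281, 0.96, -0.0], [0.96, -0.281, 0.0], [-0.0, -0.0, -1.0]]
ft_force: [-5.4, 1.1, 0.7]
finger_gap: -0.0003
clock: 6.08
ee_pos: [0.4867, 0.1143, 0.0172]
ee_rot: [[0.281, 0.96, -0.001], [0.96, -0.281, 0.0], [0.0, -0.001, -1.0]]
ft_force: [-8.5, 1.1, 4.3]
finger_gap: 0.0003
```

```bash
python3 -m inch '[[[0.001,-0.0003,0],0],[[0,0,0],0],[[0,0,0],0],[[0,0,0],0],[[0,0,0],0]]'
```

```text
clock: 6.7
ee_pos: [0.4868, 0.1143, 0.0171]
ee_rot: [[0.28, 0.96, -0.003], [0.96, -0.28, 0.001], [0.0, -0.003, -1.0]]
ft_force: [-14.5, 3.7, 9.3]
finger_gap: -0.0002
```

The force rose to 15 N with no further motion, 68 mm past first contact, so it is at the end stop. Retracting, and then up.

```bash
python3 -m inch '[[[-0.0077,0.0023,0],0],[[-0.0134,0.004,0],0],[[-0.0134,0.004,0],0],[[-0.0134,0.004,0],0],[[-0.0134,0.004,0],0]]'
python3 -m inch '[[[-0.0134,0.004,0],0],[[-0.0134,0.004,0],0],[[-0.0077,0.0023,0],0],[[0,0,0.03],0],[[0,0,0.04],0]]'
python3 -m inch '[[[0,0,0.05],0],[[0,0,0.02],0],[[-0.02,-0.04,0],0],[[-0.02,-0.05,0],0],[[0,-0.04,0],0]]'
python3 - <<'E'
from h import *
s=ctrl.get_state();print(s['ee_pos'],s['ft_force'])
grab('top','t4');grab('side','s4')
a=cv2.imread('pics/t4.png')[120:260,165:335];b=cv2.imread('pics/s4.png')[190:370,200:420]
cv2.imwrite('pics/c4.png',np.hstack([cv2.resize(a,(400,330)),cv2.resize(b,(400,330))]))
E
```

```text
clock: 7.32
ee_pos: [0.4262, 0.1324, 0.0174]
ee_rot: [[0.281, 0.96, 0.001], [0.96, -0.281, -0.0], [0.0, 0.001, -1.0]]
ft_force: [-1.3, 0.9, -1.6]
finger_gap: 0.0001
clock: 7.95
ee_pos: [0.3917, 0.1424, 0.0878]
ee_rot: [[0.281, 0.96, -0.001], [0.96, -0.281, -0.001], [-0.001, -0.001, -1.0]]
ft_force: [0.3, 0.6, -0.4]
finger_gap: 0.0
clock: 8.57
ee_pos: [0.3513, 0.0113, 0.1575]
ee_rot: [[0.281, 0.96, 0.001], [0.96, -0.281, -0.0], [0.0, 0.001, -1.0]]
ft_force: [1.6, -0.7, -0.8]
finger_gap: 0.0001
[0.35130502 0.0112789  0.15746811] [ 1.57330519 -0.74651784 -0.79392115]
```

View pics/c4.png

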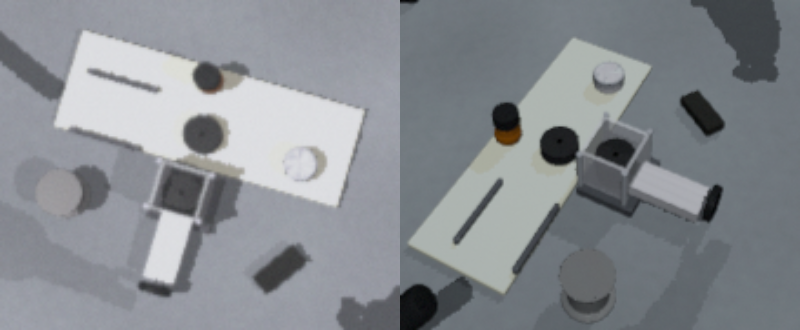

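The plunger has sprung back and one core lies on the tile at about (251,177) in the top picture. I'll measure it.

Run:
```python
from h import *
p=cv2.imread('pics/t4.png'); g=p.max(2); m=(g<85).astype(np.uint8)
m[:163]=0;m[192:]=0;m[:,:238]=0;m[:,262:]=0
n,l,st,ce=cv2.connectedComponentsWithStats(m);i=1+st[1:,4].argmax();print(st[i],ce[i])
w=ray('top',[ce[i]],.018)[0,:2];w2=ray('top',[(250.85,176.85)],.022)[0,:2]
ex=np.array([.958,-.2865]);ey=np.array([.2865,.958]);T=np.array([.6214,.0752])
for q in(w,w2):print(q,(q-T)@ex,(q-T)@ey)
R=T-.02*ex+.0977*ey;print('rails',R)
for y in(-.05-.003,): print('start',T-.02*ex+y*ey)
```

```text
[244 170  15  15 176] [251.07954545 176.56818182]
[0.60246321 0.0797367 ] -0.019441206317774438 -0.0010792349669500778
[0.60131322 0.07974457] -0.020545158225627653 -0.001401163489034117
rails [0.63023105 0.1745266 ]
start [0.5870555 0.030156 ]
```

```bash
python3 -m inch '[[[0.035,0.003,0],0],[[0.05,0.0035,0],0],[[0.05,0.0035,0],0],[[0.05,0.0035,0],0],[[0.05,0.0035,0],0]]'
python3 -m inch '[[[0,0,0],0],[[0,0,-0.03],0],[[0,0,-0.03],0],[[0,0,-0.02],0],[[0,0,0],0]]'
python3 - <<'E'
from h import *
s=ctrl.get_state();print(s['ee_pos'],s['ft_force'])
grab('wrist','w5');grab('side','s5')
a=cv2.imread('pics/w5.png');b=cv2.imread('pics/s5.png')[190:370,200:420]
cv2.imwrite('pics/c5.png',np.hstack([cv2.resize(a,(400,330)),cv2.resize(b,(400,330))]))
E
```

```text
clock: 9.3
ee_pos: [0.5892, 0.0304, 0.157]
ee_rot: [[0.281, 0.96, 0.0], [0.96, -0.281, 0.0], [0.0, 0.0, -1.0]]
ft_force: [0.5, -0.0, 1.4]
finger_gap: 0.0
clock: 9.93
ee_pos: [0.5859, 0.0299, 0.0763]
ee_rot: [[0.281, 0.96, -0.003], [0.96, -0.281, -0.0], [-0.001, -0.002, -1.0]]
ft_force: [-0.2, -0.1, -0.1]
finger_gap: 0.0001
[0.58585155 0.02992313 0.076299  ] [-0.16536187 -0.07646797 -0.07073744]
```

View pics/c5.png

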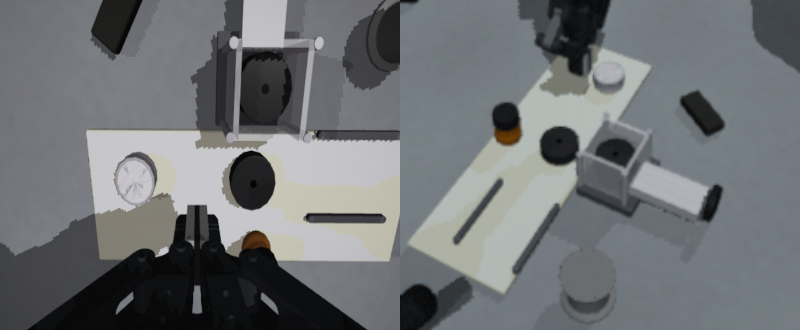

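```bash
python3 -m inch '[[[0,0,-0.02],0],[[0,0,-0.022],0],[[0,0,-0.014],0],[[0,0,-0.005],0],[[0,0,0],0]]'
python3 -m inch '[[[0.0014,0.0048,0],0],[[0.0014,0.0048,0],0],[[0.0014,0.0048,0],0],[[0.0023,0.0077,0],0],[[0.0023,0.0077,0],0]]'
python3 -m inch '[[[0.0023,0.0077,0],0],[[0.0023,0.0077,0],0],[[0.0023,0.0077,0],0],[[0.0014,0.0048,0],0],[[0,0,0],0]]'
python3 - <<'E'
from h import *
s=ctrl.get_state();print(s['ee_pos'],s['ft_force'])
grab('wrist','w6');grab('side','s6')
a=cv2.imread('pics/w6.png');b=cv2.imread('pics/s6.png')[190:370,200:420]
cv2.imwrite('pics/c6.png',np.hstack([cv2.resize(a,(400,330)),cv2.resize(b,(400,330))]))
E
```

```text
clock: 10.65
ee_pos: [0.5877, 0.0295, 0.0167]
ee_rot: [[0.281, 0.96, 0.0], [0.96, -0.281, 0.0], [0.0, 0.0, -1.0]]
ft_force: [-0.8, 0.7, 0.2]
finger_gap: 0.0003
clock: 11.28
ee_pos: [0.5966, 0.0597, 0.0165]
ee_rot: [[0.281, 0.96, 0.0], [0.96, -0.281, -0.0], [-0.0, 0.0, -1.0]]
ft_force: [-0.7, -1.9, 3.4]
finger_gap: 0.0002
clock: 11.9
ee_pos: [0.6049, 0.0879, 0.0165]
ee_rot: [[0.281, 0.96, 0.0], [0.96, -0.281, 0.0], [0.0, 0.0, -1.0]]
ft_force: [0.1, -0.5, 4.0]
finger_gap: 0.0002
[0.60491615 0.08792316 0.01645151] [ 0.14042599 -0.4642655   3.99959403]
```

View pics/c6.png

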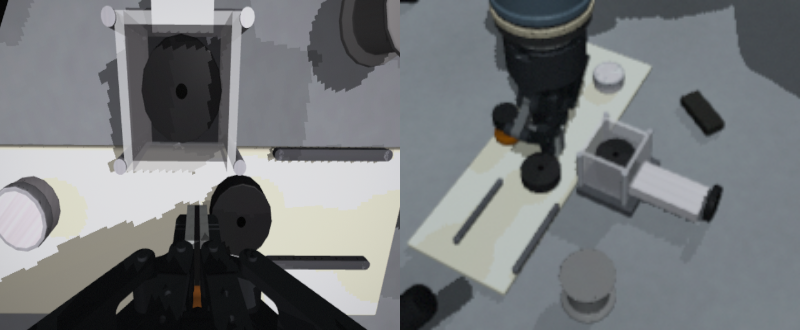

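Run:
```python
from h import *
ex=np.array([.958,-.2865]);ey=np.array([.2865,.958]);T=np.array([.6214,.0752])
s=np.load('pics/w6.npz')
f=lambda q:print(((q-T)@ex).round(4),((q-T)@ey).round(4))
f(s['pos'][:2])
for z in(.022,.019):f(ray('wrist',[(385.6,267.9)],z,s)[0,:2])
a=cv2.imread('pics/w6.png')[180:360,270:470];b=cv2.imread('pics/s6.png')[230:310,240:340]
cv2.imwrite('pics/c6b.png',np.hstack([cv2.resize(a,(400,360),interpolation=2),cv2.resize(b,(400,360),interpolation=2)]))
```

```text
-0.0194 0.0075
-0.0205 0.0378
-0.0188 0.0385
```

View pics/c6b.png

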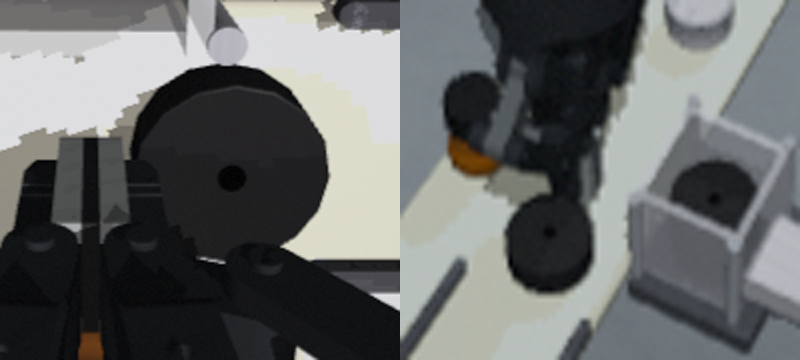

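The core is flat and on line at (-0.020, 0.038) in the tile frame. I'll continue about 58 mm.

```bash
python3 -m inch '[[[0.0012,0.0038,0],0],[[0.002,0.0067,0],0],[[0.002,0.0067,0],0],[[0.002,0.0067,0],0],[[0.002,0.0067,0],0]]'
python3 -m inch '[[[0.002,0.0067,0],0],[[0.002,0.0067,0],0],[[0.002,0.0067,0],0],[[0.0012,0.0038,0],0],[[0,0,0],0]]'
python3 - <<'E'
from h import *
s=ctrl.get_state();print(s['ee_pos'],s['ft_force'])
grab('wrist','w7');grab('side','s7')
a=cv2.imread('pics/w7.png');b=cv2.imread('pics/s7.png')[190:370,200:420]
cv2.imwrite('pics/c7.png',np.hstack([cv2.resize(a,(400,330)),cv2.resize(b,(400,330))]))
E
```

```text
clock: 12.62
ee_pos: [0.6138, 0.1177, 0.0164]
ee_rot: [[0.281, 0.96, -0.0], [0.96, -0.281, -0.001], [-0.001, 0.0, -1.0]]
ft_force: [-1.6, -3.3, 5.9]
finger_gap: -0.0
clock: 13.25
ee_pos: [0.6211, 0.1419, 0.0164]
ee_rot: [[0.281, 0.96, 0.0], [0.96, -0.281, -0.0], [-0.0, 0.0, -1.0]]
ft_force: [-0.4, -1.4, 5.4]
finger_gap: 0.0001
[0.62110555 0.14188258 0.01640961] [-0.3630674  -1.38821622  5.39004564]
```

View pics/c7.png

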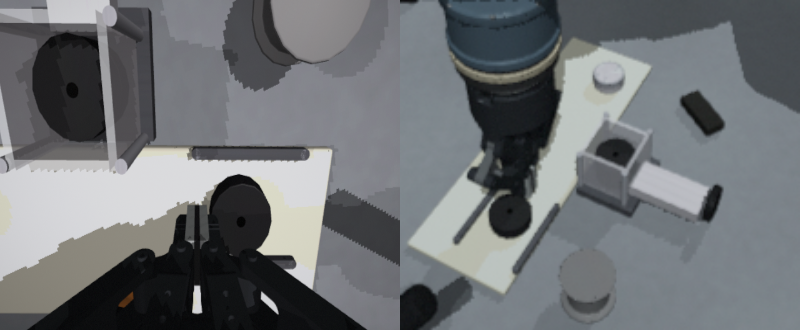

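```bash
python3 -m inch '[[[-0.0014,-0.0048,0],0],[[-0.0029,-0.0096,0],0],[[0,0,0.02],0],[[0,0,0.04],0],[[0,0,0.04],0]]'
python3 -m inch '[[[0,0,0.05],0],[[-0.02,-0.05,0.03],0],[[-0.06,-0.06,0],0],[[-0.06,-0.06,0],0],[[-0.06,-0.06,0],0]]'
python3 -m inch '[[[-0.05,-0.05,0],0],[[-0.02,-0.02,0],0],[[0,0,0],0],[[0,0,0],0],[[0,0,0],0]]'
python3 - <<'E'
from h import *
grab('top','t8');grab('side','s8')
a=cv2.imread('pics/t8.png')[120:260,165:335];b=cv2.imread('pics/s8.png')[190:370,200:420]
cv2.imwrite('pics/c8.png',np.hstack([cv2.resize(a,(400,330),interpolation=2),cv2.resize(b,(400,330),interpolation=2)]))
p=cv2.imread('pics/t8.png');g=p.max(2);m=(g<90).astype(np.uint8);m[:125]=0;m[205:]=0;m[:,:185]=0;m[:,330:]=0
n,l,st,ce=cv2.connectedComponentsWithStats(m)
ex=np.array([.958,-.2865]);ey=np.array([.2865,.958]);T=np.array([.6214,.0752])
for i in range(1,n):
    if st[i,4]>20:
        q=ray('top',[ce[i]],.018)[0,:2];print(st[i],ce[i].round(1),((q-T)@ex).round(4),((q-T)@ey).round(4))
s=ctrl.get_state();print(s['ft_force'])
# height of core top via side depth
E
```

```text
clock: 13.98
ee_pos: [0.616, 0.1265, 0.117]
ee_rot: [[0.281, 0.96, -0.001], [0.96, -0.281, -0.0], [-0.001, -0.001, -1.0]]
ft_force: [1.0, 0.8, -0.6]
finger_gap: -0.0003
clock: 14.6
ee_pos: [0.462, -0.0568, 0.196]
ee_rot: [[0.281, 0.96, -0.0], [0.96, -0.281, -0.0], [-0.0, -0.0, -1.0]]
ft_force: [-0.3, -0.9, 0.0]
finger_gap: 0.0001
clock: 15.22
ee_pos: [0.4003, -0.1191, 0.1961]
ee_rot: [[0.28, 0.96, -0.0], [0.96, -0.28, 0.0], [0.0, -0.0, -1.0]]
ft_force: [-0.2, -0.3, -1.2]
finger_gap: -0.0001
[248 147  11  11  99] [252.9 152.2] 0.0411 0.0122
[208 160  16  15 185] [215.5 166.5] -0.0199 0.0924
[197 191  14  14 118] [203.4 198. ] -0.1044 0.0987
[234 192  17  13 183] [241.8 198.6] -0.0792 0.0055
[254 196   7   9  38] [257.2 199.9] -0.0717 -0.0327
[ 0.41348928 -0.40739908 -0.47416898]
```

View pics/c8.png

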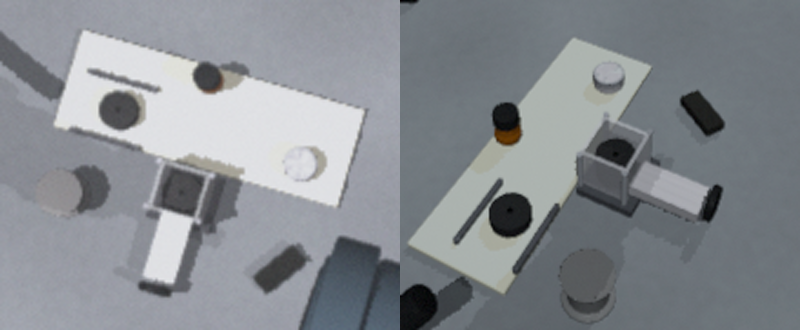

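The core lies flat between the rails at about (215,166) in the top picture, well inside both ends. The tin, jar, spool and eraser look unmoved, the plunger is out and the arm is clear.

```bash
python3 -c "
from bench import ctrl
print(ctrl.finish_job())"
```

```text
the job is handed in; nothing more can be done
None
```

I pressed the plunger once, fully in, and one core came out onto the tile. I then pushed that core along the tile until it lay between the rails, and handed the job in at about 15 s of the 51 s allowed.

- **Press:** The plunger reached its end stop 68 mm after first contact, with the force rising to about 15–18 N. It sprang back once released.
- **Core position:** The last top view puts the core centre about 0 mm off the rails' midline and 5 mm short of their mid-length. That leaves about 14 mm to the nearer end of the rails and about 9 mm to each rail.
- **Push:** While pushing the core, the force sensor showed an upward force of 4–6 N on the tool. I took it for friction. The core looks flat in both views, though I did not measure its height.
- **Rest of the scene:** By eye, the tin, jar, spool and eraser are where they were, and the dispenser still holds cores in its magazine. The last zoomed pictures did not include the screwdriver, so I did not recheck it; the arm never went near it.

No check failed or disagreed.

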